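Seal the leftovers box: blue clip, grey clip, vent plug

TASK

Seal the leftovers box so it can go in the fridge: press the blue clip down flat onto the lid, then press the dark grey clip at the other end down flat, and last push the red vent plug in the middle of the lid all the way in, so the air can escape until both clips are shut. The box is only pressed, never picked up or pushed along: it stays standing where it is, and the spoon, green bowl, butter dish and toggle switch are left alone. Finish with the hand clear.

Things in the scene. Friction and masses are not known exactly. Their poses are not given: they have to be found in the camera images.
- box: White plastic food box with a pale blue-white lid already lying on it, 160 (its x) x 110 (its y) x 70 mm high to the top of the lid, about 0.7 kg, standing loose on the cart. Origin: centre of its underside; z up. It may stand at any yaw. The blue clip is at its +x end, the dark grey clip at its -x end, the red vent plug in the centre of the lid.
- blue_clip (a joint): Angle (rad) of the blue clip: a flat plastic flap 34 mm long, 54 mm wide, 4 mm thick, hinged along the box's y at box (+83, 0, 72) mm and reaching inward over the lid. 0 = shut, flat on the lid, its top 74 mm above the cart; positive = free end raised (starts raised 0.35 to 0.6, stop at 1.2). A stiff hinge: stays where it is left; pressing down some 20 mm in from the hinge takes about 2 to 3 N.
- blue_clip_tip (a point): Middle of the top edge of the blue clip's free end, 34 mm from its hinge; at box (+49, 0, 74) mm when shut.
- grey_clip (a joint): Angle (rad) of the dark grey clip, the mirror image of the blue one: hinged at box (-83, 0, 72) mm, reaching inward. 0 = shut flat on the lid, positive = free end raised; same size, start range and stiffness.
- grey_clip_tip (a point): Middle of the top edge of the dark grey clip's free end, 34 mm from its hinge; at box (-49, 0, 74) mm when shut.
- vent (a joint): How far (m) the red vent plug is pushed in: 0 = out, its top 8 mm above the lid; 0.005 = fully in, its top still 3 mm above the lid. Moves straight down, resists with about 3 N, has no spring and stays in.
- vent_top (a point): Centre of the top of the red vent plug, a disc 26 mm across, at box (0, 0, 78) mm when out.
- butter_dish: White ceramic butter dish with cover and blue knob, 165 x 98 x 77 mm high, loose. Origin: centre of its underside. Leave alone.
- bowl: Green glass bowl, 150 mm across the rim, 62 mm high, loose. Origin: centre of its underside. Leave alone.
- spoon: Stainless spoon, 180 mm long, lying loose along its x axis. Leave alone.
- toggle (a joint): Angle (rad) of the toggle switch (black lever 40 mm long on a grey block) standing on the cart's left side rail, which runs along the cart's left edge some 0.56 m left of the robot, 50 mm high: 0 leans to -x, 0.9 leans to +x, stays where left. Leave alone.
Mind the look-alikes: they are no part of the job. What is shaped like the box but pink is not meant.

How it is judged (in metres and radians):
On the way, in this order (a step that is already met when the one before it is completed fails the run):
1. the blue clip is pressed flat while the grey clip is still raised (value of joint blue_clip below 0.1 rad and value of joint grey_clip above 0.2 rad), for 0.2 s.
2. the grey clip is pressed flat, the blue one still flat (value of joint each of blue_clip, grey_clip below 0.1 rad), for 0.2 s.
3. the vent plug is pushed in (value of joint vent above 0.0035 m), for 0.2 s.
At the end, for the whole second after the job is handed in: Both clips lie within 0.1 rad of flat, the vent plug is in by more than 3.5 of its 5 mm, and the box stands at rest and upright within 30 mm of where it began (all of step 2 and value of joint vent above 0.0035 m and distance of box from where it was at the start of the episode below 0.03 m and angle between box's own z axis and vertical below 0.05 rad and linear speed of box below 0.02 m/s); the robot touches nothing.
It fails at once if the grey clip is shut before the blue one (value of joint grey_clip below 0.1 rad and value of joint blue_clip above 0.15 rad).
It fails at once if the vent plug is pushed in before both clips are shut (value of joint vent above 0.0025 m and value of joint any of blue_clip, grey_clip above 0.15 rad).
It fails at once if the box is lifted more than 10 mm or tipped (height (world z) of box above 0.01 m or angle between box's own z axis and vertical above 0.2 rad).
It fails at once if the box is pushed away from its place (over 30 mm) (distance of box from where it was at the start of the episode above 0.03 m).
It fails at once if a bystander is disturbed: butter dish, bowl or spoon moved over 15 mm, or the toggle switch thrown (distance of any of butter_dish, bowl, spoon from where it was at the start of the episode above 0.015 m or value of joint toggle above 0.4 rad).
It also fails if it takes over 45 s, if anything falls off the work surface, if the arm or the gripper's body presses on something with over 40 N, if the wrist force passes 120 N, or if a joint passes its speed limit or range.

ROBOT

A 6-joint arm with a two-finger parallel gripper is mounted at the origin on the work surface. World frame = base frame: x ahead of the robot, y to its left, z up, the work surface at z = 0. Lengths are in m, angles in degrees, forces in N, time in s.
With the tool pointing down it reaches from about 0.35 to 0.775 m from the base axis. Payload 5.5 kg.
Tool frame: the origin (TCP) lies at the very end of the fingers, on their centre line; the grasp point (between the pads) lies 19 mm behind it; z points along the fingers, y is the line along which they close (so a half turn about z gives the same grasp; the last joint's range is limited). The gripper opens to 85 mm and grips with 20 to 120 N. Pads are 22 mm wide; open, the fingers measure 114 mm over their backs; the gripper's body (76 mm by 85 mm) begins 54 mm behind the grasp point. The pads swing forward as they close: fully open they stand 13 mm farther back than shut.
Start: joints at [57.032, 17.945, 2.641, 74.691, 0, 82.002], TCP at [0.243, 0.521, 0.231] pointing down, gripper open.
Joint ranges: [-158.12, 158.12], [-49.38, 96.58], [-58.88, 72.47], [-126.05, 133.96], [-84.25, 85.87], [-180, 180]. Speed limits (degrees/s): [147.25, 147.25, 180, 180, 180, 180].

INTERFACE

Orientations are given as [roll, pitch, yaw] about the fixed x, y, z axes, in that order (R = Rz(yaw) Ry(pitch) Rx(roll)).
In Python, from station import ctrl gives the robot as it stands. Calls block until the motion is done:
- ctrl.move_to(position, orientation): joint-space move of the TCP to a pose.
- ctrl.movel(position, vel=0.15, frame=None): straight line of the TCP; frame=None keeps the orientation; vel is the mean speed in m/s.
- ctrl.move_j(angles): joint-space move.
- ctrl.set_gripper(opening): opening from 0.0 (shut) to 1.0 (fully open); the grip force is fixed at half the most; returns when the fingers have stopped.
- ctrl.dwell(seconds).
- ctrl.inverse_kinematics(position, orientation): joint angles nearest the present ones, or None.
- ctrl.snapshot(name): name is "scene" or "top"; returns the picture (400x640x3 uint8, red, green, blue); there is no depth.
- ctrl.calibration(name): a dict with "fx", "fy", "cx", "cy" (pixels), "eye" and "rotation" of the camera in the world. Camera axes: x right, y down, z forward; pixel columns grow to the right and rows downward; lengths in m; the calibration is good to about 2 mm. A picture is of the moment at which its call begins. calibration takes no time and is no camera call.
A pose or a line that the arm cannot do raises ctrl.PlanningError and nothing moves.
- ctrl.sign_off(): hands the job in; it is judged then, once.
Readings, each from a call of its own:
- ctrl.get_time(): time.
- ctrl.get_q(): joint angles.
- ctrl.get_dq(): joint speeds.
- ctrl.get_joint_torque(): joint torques, N m.
- ctrl.get_position(): TCP position.
- ctrl.get_ee_rot(): TCP orientation.
- ctrl.get_wrist_force(): force on the tool from outside, world axes, zero at the start.
- ctrl.get_torque(): the same for the moment, N m.
- ctrl.get_opening(): opening from 0.0 (shut) to 1.0 (fully open).
- ctrl.get_finger_force(): force on a finger pad.
Only numpy, scipy, OpenCV 4.12 (cv2) and the standard library are available. Lean on these libraries where they do the work, as an engineer would, in place of code of your own. Each camera call takes 0.05 s, during which the arm holds its last target. There are 200 camera calls.

## Working session

There is one attempt and no reset: what is moved stays moved. The work goes in short steps, each a Python script; the robot and the scene stay as the last script left them, time stands still between calls to the robot, and variables do not carry over. Pictures are saved under pics/ and viewed, at most 10 in all, crops included, and the job is handed in when it is done.

```bash
mkdir -p pics
python3 - <<'E'
from station import ctrl
import cv2
for n in("scene","top"):
    cv2.imwrite(f"pics/{n}0.png",ctrl.snapshot(n)[:,:,::-1]); print(n,ctrl.calibration(n))
print(ctrl.get_time(),ctrl.get_ee_rot())
E
```

```text
scene {'fx': 361.0841750569633, 'fy': 361.0841750569633, 'cx': 324.2222644587549, 'cy': 199.78508377082426, 'eye': array([0.88426461, 0.65006914, 0.98709061]), 'rotation': array([-141.967037  ,   -0.22249873,  144.90452291])}
top {'fx': 433.8679805861286, 'fy': 433.8679805861286, 'cx': 314.98354621852803, 'cy': 198.04771288685558, 'eye': array([0.38662327, 0.09408617, 1.31896439]), 'rotation': array([-174.67923022,   -1.17184535,  -91.42412911])}
0.1 [-1.79904158e+02 -1.44880754e-02  1.55031310e+02]
```

View pics/scene0.png

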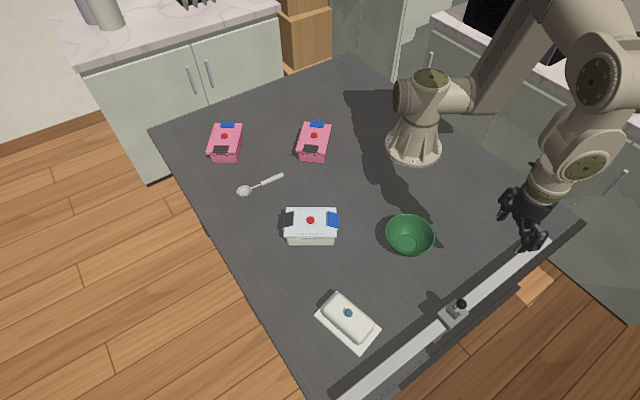

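View pics/top0.png

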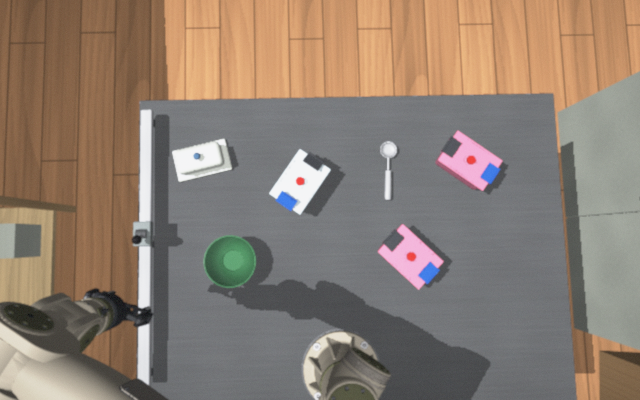

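The white box is at top (300,181), with blue clip (287,202), dark grey clip (315,160) and red vent (300,181). The look-alikes are the pink boxes at top (470,160) and (411,257). Only the white-bodied one fits the description, so I'll confirm it in a crop and measure.

```bash
cat > h.py <<'E'
import numpy as np, cv2
from scipy.spatial.transform import Rotation as R
from station import ctrl
def ray(n,p):
    c=ctrl.calibration(n); d=np.array([(p[0]-c['cx'])/c['fx'],(p[1]-c['cy'])/c['fy'],1])
    return np.array(c['eye']),R.from_euler('xyz',c['rotation'],degrees=True).apply(d)
def plane(n,p,z):
    e,d=ray(n,p); return e+d*(z-e[2])/d[2]
def tri(ps):
    A=np.zeros((3,3));b=np.zeros(3);rs=[ray(n,p) for n,p in ps.items()]
    for e,d in rs:
        d=d/np.linalg.norm(d);M=np.eye(3)-np.outer(d,d);A+=M;b+=M@e
    x=np.linalg.solve(A,b)
    return x,[np.linalg.norm(np.cross(x-e,d/np.linalg.norm(d))) for e,d in rs]
WIN={'top':(262,143,338,222),'scene':(276,198,346,250)}
def blobs(n,img):
    x0,y0,x1,y1=WIN[n]; h=cv2.cvtColor(img[y0:y1,x0:x1],cv2.COLOR_RGB2HSV).astype(int); H,S,V=h[...,0],h[...,1],h[...,2]
    ms={'red':((H<8)|(H>172))&(S>130),'blue':(H>100)&(H<125)&(S>140)}
    out={}
    for k,m in ms.items():
        c=max(cv2.findContours(m.astype('uint8'),cv2.RETR_EXTERNAL,cv2.CHAIN_APPROX_NONE)[0],key=cv2.contourArea)
        M=cv2.moments(c); out[k]=(M['m10']/M['m00']+x0,M['m01']/M['m00']+y0,cv2.contourArea(c))
    return out
E
python3 - <<'E'
from h import *
B={}
ims=[]
for n in("top","scene"):
    im=ctrl.snapshot(n);B[n]=blobs(n,im);print(n,B[n])
    x0,y0,x1,y1=WIN[n]; ims.append(cv2.resize(im[y0:y1,x0:x1],(400,400*(y1-y0)//(x1-x0)),interpolation=cv2.INTER_CUBIC))
H=max(i.shape[0] for i in ims)
cv2.imwrite("pics/crop.png",np.hstack([cv2.copyMakeBorder(i,0,H-i.shape[0],0,0,0) for i in ims])[:,:,::-1])
for k in('red','blue'):
    print(k,tri({n:B[n][k][:2] for n in B}),plane('top',B['top'][k][:2],.078),plane('scene',B['scene'][k][:2],.078))
E
```

```text
top {'red': (299.8974358974359, 180.89743589743588, 32.5), 'blue': (286.13990610328636, 200.6319248826291, 177.5)}
scene {'red': (310.06666666666666, 219.86111111111111, 30.0), 'blue': (332.9895424836601, 219.6222222222222, 127.5)}
red (array([0.55235029, 0.10815496, 0.07613957]), [np.float64(9.308996873840948e-05), np.float64(9.30899687383392e-05)]) [0.55217489 0.10807527 0.078     ] [0.55295993 0.10932568 0.078     ]
blue (array([0.49559079, 0.14899153, 0.07887424]), [np.float64(0.000455849278186702), np.float64(0.00045584927818669263)]) [0.49601348 0.1487323  0.078     ] [0.49487959 0.14881746 0.078     ]
```

View pics/crop.png

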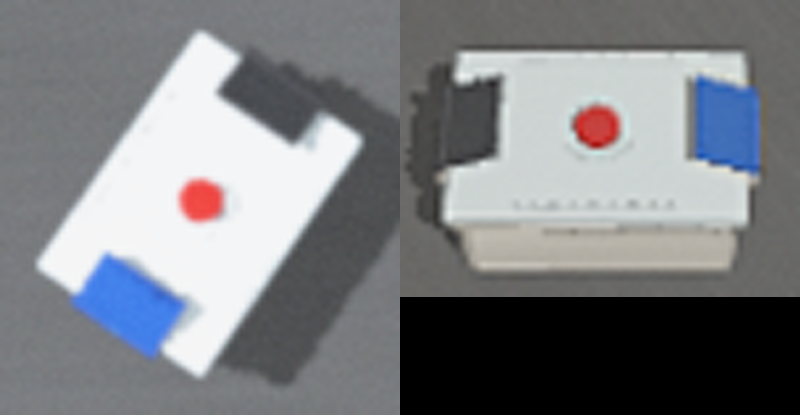

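The crop confirms the white box. In the top crop the lid corners are at (200,30), (362,140), (200,378) and (37,266), with blue at lower left, dark grey at upper right and the vent at (201,200). The triangulated vent height of 76 mm agrees with the given 78 mm. The blue clip's centre is 70 mm from the vent, which also fits. Next: compute the yaw, shut the gripper and move above the blue clip.

```bash
cat >> h.py <<'E'
s=76/400
C=[plane('top',(262+a*s,143+b*s),.070)[:2] for a,b in((200,30),(362,140),(200,378),(37,266))]
u=(C[3]-C[0])+(C[2]-C[1]); yaw=np.degrees(np.arctan2(u[1],u[0])); u=u/np.linalg.norm(u)
vent=np.array([.5524,.1083])
def press(xb,z0,zmin,fstop):
    p=vent+u*xb
    ctrl.movel([*p,z0],vel=.12); f0=np.array(ctrl.get_wrist_force())[2]; z=z0
    while z>zmin:
        z=max(z-.0015,zmin); ctrl.movel([*p,z],vel=.03); f=np.array(ctrl.get_wrist_force())[2]-f0
        if f>fstop: break
    print('end z cmd',z,'tcp',ctrl.get_position(),'F',f,'t',ctrl.get_time())
    ctrl.dwell(.3)
    ctrl.movel([*p,.13],vel=.12)
E
python3 - <<'E'
from h import *
print(yaw,[np.linalg.norm(C[i]-C[i-1]) for i in range(4)],np.mean(C,0))
ctrl.set_gripper(0.0)
p=vent+u*.060
ctrl.move_to([*p,.16],[180,0,yaw])
print(p,ctrl.get_position(),ctrl.get_ee_rot(),ctrl.get_opening(),ctrl.get_wrist_force(),ctrl.get_time())
E
```

```text
144.53585985878726 [np.float64(0.15906090558221872), np.float64(0.10875622995487595), np.float64(0.15917316540898663), np.float64(0.10862420548955878)] [0.55140584 0.1078646 ]
[0.50353127 0.1431116 ] [0.50346441 0.14392181 0.16023722] [1.79971891e+02 3.38313035e-03 1.44604203e+02] -0.00025378694474893293 [-0.20884229 -0.28623512 -0.1739063 ] 2.6667
```

The lid measures 159 x 109 mm and its centre agrees with the vent within 1 mm. Pressing the blue clip now.

Run:
```python
from h import *
press(.058,.105,.0725,9)
im=ctrl.snapshot("scene")
cv2.imwrite("pics/blue.png",cv2.resize(im[150:270,230:390],(640,480),interpolation=cv2.INTER_CUBIC)[:,:,::-1])
print(ctrl.get_time())
```

```text
end z cmd 0.0725 tcp [0.50527661 0.14199443 0.07382766] F 11.627189749177255 t 8.775
9.7583
```

View pics/blue.png

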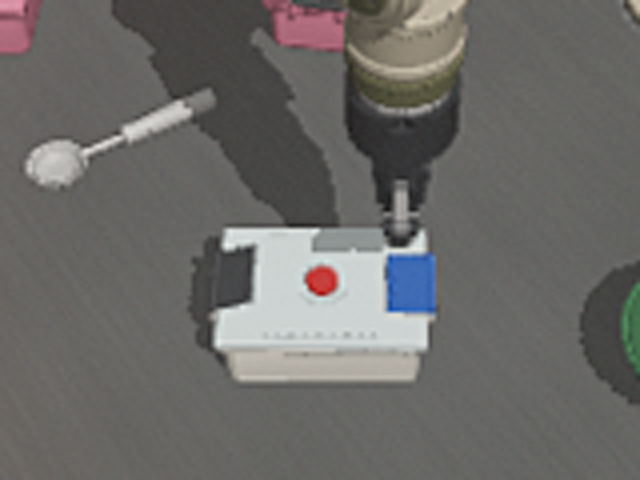

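The blue clip lies flat (tip stopped at 73.8 mm, force rising to 11.6 N). The grey clip is still raised, and the vent at (310,220) shows the box has not moved. Grey clip next.

Run:
```python
from h import *
ctrl.movel([*(vent-u*.058),.13],vel=.12)
press(-.058,.105,.0725,9)
im=ctrl.snapshot("scene"); print(blobs("scene",im))
cv2.imwrite("pics/grey.png",cv2.resize(im[150:270,230:390],(640,480),interpolation=cv2.INTER_CUBIC)[:,:,::-1])
print(ctrl.get_time())
```

```text
end z cmd 0.0725 tcp [0.59974689 0.07466387 0.07387142] F 10.30454873821708 t 16.7333
{'red': (310.06666666666666, 219.86111111111111, 30.0), 'blue': (332.49650349650346, 220.497668997669, 143.0)}
17.7167
```

View pics/grey.png

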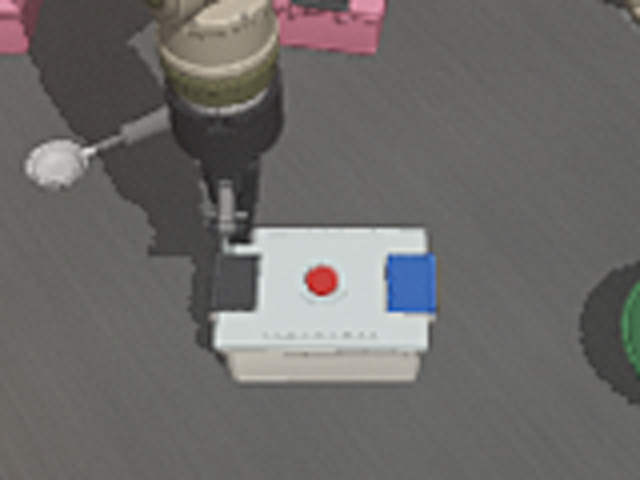

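Both clips are flat and the vent is unmoved at (310.1,219.9). Pushing the vent in now.

Run:
```python
from h import *
ctrl.movel([*vent,.13],vel=.12)
press(0,.09,.0705,10)
ctrl.movel([*vent,.22],vel=.15)
im=ctrl.snapshot("scene"); b=blobs("scene",im); print(b,plane('scene',b['red'][:2],.073))
cv2.imwrite("pics/vent.png",cv2.resize(im[150:270,230:390],(640,480),interpolation=cv2.INTER_CUBIC)[:,:,::-1])
print(ctrl.get_time())
```

```text
end z cmd 0.0705 tcp [0.55256226 0.10833166 0.07292441] F 17.945540588543853 t 22.0833
{'red': (310.1041666666667, 220.34722222222223, 24.0), 'blue': (332.49650349650346, 220.497668997669, 143.0)} [0.55205328 0.10793152 0.073     ]
23.8333
```

View pics/vent.png

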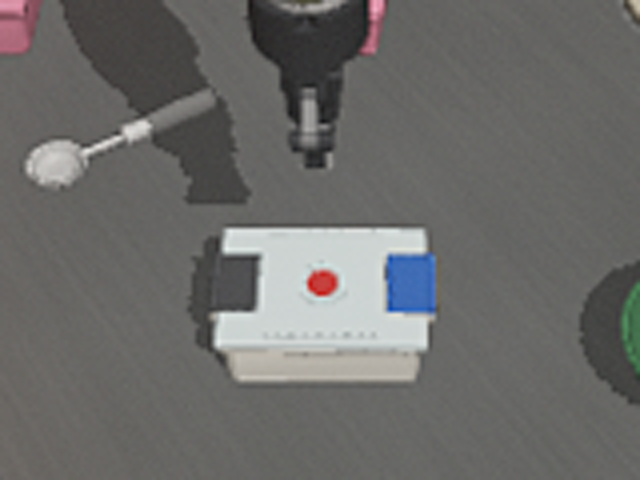

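Both clips are flat, the vent is fully in (stopped at 72.9 mm with 18 N), the box is in place and the hand is clear.

```bash
python3 -c "
from station import ctrl
print(ctrl.sign_off())"
```

```text
the job is handed in; nothing more can be done
None
```

The job is handed in: I pressed the blue clip flat, then the grey clip, then pushed the vent plug fully in; the box did not move and the hand is clear, but the sign-off returned no verdict.

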